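Ring the tidy-up chime on three desk bells

ROBOT

A 6-joint arm with a two-finger parallel gripper is mounted at the origin on the work surface. World frame = base frame: x ahead of the robot, y to its left, z up, the work surface at z = 0. Lengths are in mm, angles in rad, forces in N, time in s.
With the tool pointing down it reaches from about 425 to 950 mm from the base axis. Payload 3.5 kg.
Tool frame: the origin (TCP) lies between the finger pads; the fingertips stand ctrl.tcp_to_tips ahead of it and the grasp point (between the pads) lies 8 mm behind it (ctrl.tcp_to_tips is the distance from the TCP to the fingertips, in mm); x points along the fingers, y is the direction in which the jaws open and shut, and the axes are right-handed (so a half turn about x gives the same grasp; the last joint's range is limited). The gripper opens to 85 mm and grips with 20 to 120 N. Pads are 22 mm wide; open, the fingers measure 114 mm over their backs; the gripper's body (76 mm by 85 mm) begins 54 mm behind the grasp point. The pads swing forward as they close: fully open they stand 13 mm farther back than shut.
Start: joints at [-1.425, 0.286, 1.577, -0, 1.279, -0.15], TCP at [196.79, -645.662, 242.325] pointing down, gripper open.
Joint ranges: [-2.77, 2.77], [-0.9, 2.22], [0.21, 2.48], [-1.53, 4.67], [0.24, 2.81], [-2.84, 2.84]. Speed limits (rad/s): [2.79, 2.79, 3.14, 3.14, 3.14, 3.14].

INTERFACE

Orientations are given as [roll, pitch, yaw] about the fixed x, y, z axes, in that order (R = Rz(yaw) Ry(pitch) Rx(roll)).
In Python, from cell import monitor, optics, ctrl gives the robot as it stands.
- The arm moves only by the tool apply_moves, never from a script. Its argument "steps" is a list of rows, each a list of 7 numbers: the shift along the tool's x, y, z in mm, then the turn, a rotation vector about the tool's x, y, z in degrees, then the opening, from 0 (shut) to 1 (fully open). A call has 1 to 10 rows; each row is the pose to reach, as a shift and turn from the pose measured when the call began, along the tool's axes at that moment; what a row does not reach only later rows make up. A row lasts 1/10 s, in which the tool goes at most 50 mm and 8.59 degrees, less where a joint would pass 70% of its speed; a pose out of reach is approached as far as the arm can. A call with a gripper value outside its range is refused whole. The fingers move at their own pace and stop on an object; "force" is the grip in N (left out, the last holds). Time passes only in rows, so rows that repeat a pose let the fingers close. It gives the time, the measured TCP pose, the force and the opening at its end, in the units of the state.
- monitor.state(): the state, without advancing time (a new reading comes with each control period).
- optics.read_camera(name): name is "scene" or "top"; returns the picture (384x512x3 uint8, red, green, blue); there is no depth.
- optics.get_calibration(name): a dict with "mtx" (3x3 intrinsics, pixels), "D" ([k1, k2, p1, p2, k3] as OpenCV has them; the pictures are not rectified), "R" (3x3) and "t" (3): a world point X has camera coordinates R X + t. Camera axes: x right, y down, z forward; pixel columns grow to the right and rows downward; lengths in mm; the calibration is good to about 2 mm. A picture is of the moment at which its call begins. get_calibration takes no time and is no camera call.
- ctrl.job_done(): hands the job in, once; it reports no verdict.
The state is a dict: "t": time; "joint_positions": joint angles; "qvel": joint speeds; "tau": joint torques, N m; "ee_pos": TCP position; "tool_rot": TCP orientation; "force": force on the tool from outside, world axes, zero at the start; "torque": the same for the moment, N m; "opening": finger opening in mm.
Only numpy, scipy, OpenCV 4.12 (cv2) and the standard library are available. Lean on these libraries where they do the work, as an engineer would, in place of code of your own. Each camera call takes 0.05 s, during which the arm holds its last target.

TASK

Play the rising tidy-up chime on the three metal desk bells standing among the toys on the turntable: with a fingertip, lightly press the button on top of the largest bell until it rings, then the middle-sized one, then the smallest, letting each button spring back up before the next. Do not shift, tip or lift the bells, do not turn the turntable or disturb the toys on it, and finish with the hand clear of everything.

Things in the scene. Friction and masses are not known exactly. Their poses are not given: they have to be found in the camera images.
- bell_large: the largest of three loose desk bells standing on the turntable, told apart only by size. A desk bell of bright nickel metal: a thin round base and a domed bell with a sprung push button on a short stem at its top. Dome 98 mm across, 69 mm tall to the top of its button. Origin: centre of its underside; z up; round, so its yaw means nothing.
- bell_large_cap (a point): centre of the flat top of the largest bell's push button (a round cap 22 mm across, 6 mm thick); it goes down with the button.
- bell_large_button (a joint): travel of that push button in m: 0 up, 0.008 fully down. It goes straight down against a spring (about 1 N to start, 3.7 N at 3 mm, 8 N at the bottom, then a hard stop) and springs back up by itself. The bell rings when its button is more than 3 mm down (0.003); pressing with over 20 N is too hard.
- bell_medium: the middle-sized of three loose desk bells standing on the turntable, told apart only by size. A desk bell of bright nickel metal: a thin round base and a domed bell with a sprung push button on a short stem at its top. Dome 76 mm across, 60 mm tall to the top of its button. Origin: centre of its underside; z up; round, so its yaw means nothing.
- bell_medium_cap (a point): centre of the flat top of the middle-sized bell's push button (a round cap 22 mm across, 6 mm thick); it goes down with the button.
- bell_medium_button (a joint): travel of that push button in m: 0 up, 0.008 fully down. It goes straight down against a spring (about 1 N to start, 3.7 N at 3 mm, 8 N at the bottom, then a hard stop) and springs back up by itself. The bell rings when its button is more than 3 mm down (0.003); pressing with over 20 N is too hard.
- bell_small: the smallest of three loose desk bells standing on the turntable, told apart only by size. A desk bell of bright nickel metal: a thin round base and a domed bell with a sprung push button on a short stem at its top. Dome 56 mm across, 51 mm tall to the top of its button. Origin: centre of its underside; z up; round, so its yaw means nothing.
- bell_small_cap (a point): centre of the flat top of the smallest bell's push button (a round cap 22 mm across, 6 mm thick); it goes down with the button.
- bell_small_button (a joint): travel of that push button in m: 0 up, 0.008 fully down. It goes straight down against a spring (about 1 N to start, 3.7 N at 3 mm, 8 N at the bottom, then a hard stop) and springs back up by itself. The bell rings when its button is more than 3 mm down (0.003); pressing with over 20 N is too hard.
- lazy_susan: fixed bearing base of the round wooden lazy susan; origin: centre of its underside on the shelf top; z up. The wooden disc on it is 450 mm across and its top, on which bells and toys stand, is 36 mm above this origin.
- turntable (a joint): angle of the lazy susan's disc in rad, 0 at the start; it turns about the vertical through its centre if pushed sideways with more than about 0.1 N m.
- bead_maze: loose bystander on the disc: small bead maze, wooden base 85 x 105 mm with bent wires and glass beads, 102 mm tall. Origin: centre of its underside.
- caterpillar: loose bystander on the disc: red wooden caterpillar on wheels, 137 x 46 mm, 60 mm tall with its feelers, long axis x. Origin: under its middle, on the disc.
- bulldozer: loose bystander on the disc: yellow plastic bulldozer, 105 x 76 mm, 67 mm tall, blade to +x. Origin: under its middle, on the disc.
- stacking_ring: loose bystander in the middle of the disc: flat wooden ring 76 mm across, 20 mm tall, which carries the ball. Origin: centre of its underside.
- ball_center (a point): centre of the loose blue silicone ball, 58 mm across, lying in the hole of the ring; its top is about 68 mm above the disc.
Mind the look-alikes: they are no part of the job. Leave any pink or turquoise look-alike of the bell_medium alone. What is shaped like the bell_large but pink is not meant.

How it is judged:
By the outcome, as a careful person would: the job done as asked, in the order asked, and still so for the second after the job is handed in, with the robot touching nothing.
It also fails if it takes over 43 s, if anything falls off the work surface, if the arm or the gripper's body presses on something with over 40 N, if the wrist force passes 120 N, or if a joint passes its speed limit or range.

## Working session

There is one attempt and no reset: what is moved stays moved. The work goes in short steps, Python scripts to look and compute and a tool call to move; the robot and the scene stay as the last step left them, time stands still between calls to the robot, and variables do not carry over. Pictures are saved under pics/ and viewed, and the job is handed in when it is done.

Besides the shell and the picture viewer there is one more tool, called as name([rows], argument=value, ...), one row to a line, values as JSON. apply_moves: Moves the arm, as the interface text tells. Its arguments: {"type":"object","properties":{"steps":{"type":"array"},"force":{"type":"number"}},"required":["steps"]}

```bash
mkdir -p pics; python3 - <<'E'
from cell import monitor, optics, ctrl
import cv2
s=monitor.state();print(s,ctrl.tcp_to_tips)
for n in("scene","top"):
    im=optics.read_camera(n);cv2.imwrite(f"pics/{n}0.png",im[:,:,::-1])
    c=optics.get_calibration(n);print(n,c)
E
```

```text
{'t': 0.0, 'joint_positions': array([-1.42500670e+00,  2.87196968e-01,  1.57818073e+00,  9.17791143e-06,
        1.27856310e+00, -1.49991252e-01]), 'qvel': array([-0.00011822, -0.00107359,  0.00027422, -0.00049057,  0.00034114,
       -0.00090072]), 'tau': array([-7.59283594e-04, -4.05980372e+01, -2.92626268e+01, -1.64332341e-04,
        5.87509901e-03,  4.19877551e-06]), 'ee_pos': array([ 196.69798221, -645.0527467 ,  240.92423764]), 'tool_rot': array([-1.72452778,  1.56844817,  1.7128431 ]), 'force': array([ 0.09558904, -0.31712903, -0.18608839]), 'torque': array([-0.03776467,  0.01592109,  0.01325186]), 'opening': 85.29887781343503} 11.0
scene {'mtx': array([[397.78390873,   0.        , 257.51543172],
       [  0.        , 397.78390873, 193.0545865 ],
       [  0.        ,   0.        ,   1.        ]]), 'D': array([-0.101178,  0.      ,  0.      ,  0.      ,  0.      ]), 'R': array([[ 0.62908806,  0.77717056,  0.01594132],
       [ 0.55141228, -0.43170347, -0.71384635],
       [-0.54789845,  0.45786246, -0.70012089]]), 't': array([-243.27018217, -263.0299576 , 1429.16959227])}
top {'mtx': array([[439.16089701,   0.        , 256.81345097],
       [  0.        , 439.16089701, 189.67669736],
       [  0.        ,   0.        ,   1.        ]]), 'D': array([-0.13030971,  0.        ,  0.        ,  0.        ,  0.        ]), 'R': array([[ 0.00418433, -0.99998305, -0.00404892],
       [-0.9750225 , -0.00318067, -0.22208334],
       [ 0.22206669,  0.00487706, -0.97501928]]), 't': array([-106.41141213,  523.69176075, 1282.68540097])}
```

View pics/scene0.png

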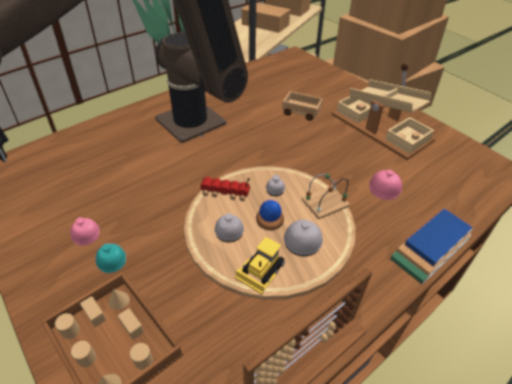

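View pics/top0.png

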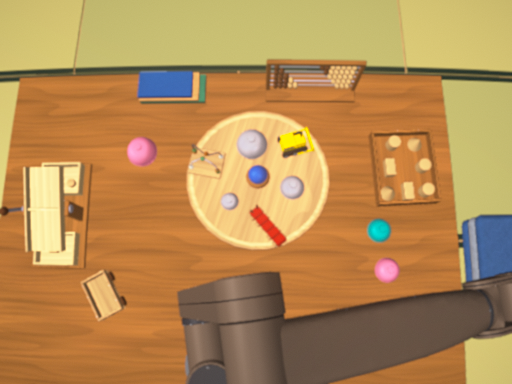

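Both views show three nickel bells on the disc. In the top view they are large at about (252,144), medium (292,187) and small (229,201). The look-alikes are off the disc: pink at (142,151) and (387,270), turquoise at (379,231). Next I'll make close crops.

```bash
python3 - <<'E'
import cv2,numpy as np
a=cv2.imread("pics/top0.png")[105:255,180:335];b=cv2.imread("pics/scene0.png")[160:300,180:360]
cv2.imwrite("pics/ctop.png",cv2.resize(a,None,fx=5,fy=4,interpolation=cv2.INTER_CUBIC)[:600,:800])
cv2.imwrite("pics/cscene.png",cv2.resize(b,None,fx=4,fy=4,interpolation=cv2.INTER_CUBIC))
E
```

```text
(no output)
```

View pics/ctop.png

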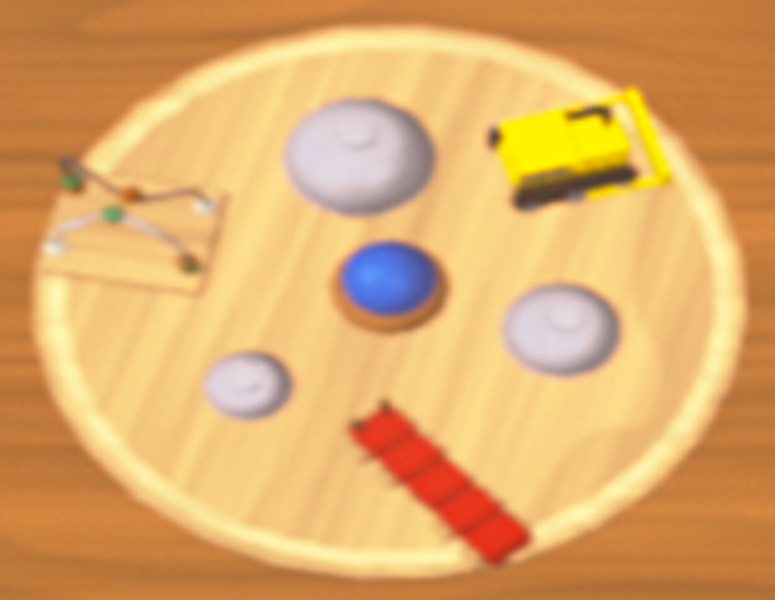

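View pics/cscene.png

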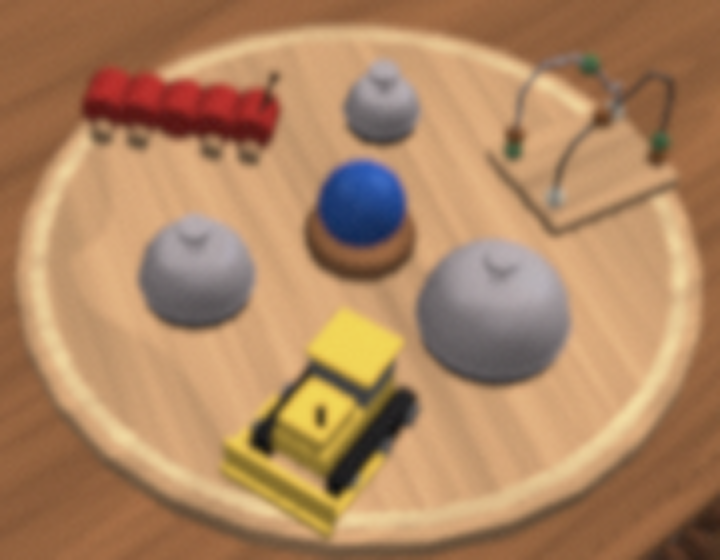

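```bash
cat >h.py <<'E'
import cv2,numpy as np
from cell import optics
C={n:optics.get_calibration(n) for n in("scene","top")}
def ray(n,p):
    c=C[n];u=cv2.undistortPoints(np.array([[p]],float),c["mtx"],c["D"])[0,0]
    d=c["R"].T@np.array([u[0],u[1],1]);return -c["R"].T@c["t"],d/np.linalg.norm(d)
def plane(n,p,z):
    o,d=ray(n,p);return o+d*(z-o[2])/d[2]
def tri(ps):
    A=0;b=0
    for n,p in ps:
        o,d=ray(n,p);P=np.eye(3)-np.outer(d,d);A=A+P;b=b+P@o
    return np.linalg.solve(A,b)
def proj(n,X):
    c=C[n];return cv2.projectPoints(np.array([X],float),cv2.Rodrigues(c["R"])[0],c["t"],c["mtx"],c["D"])[0][0,0]
E
python3 - <<'E'
from h import *
np.set_printoptions(precision=1,suppress=True)
B={"L":((252,138),(305.75,224.5),69,49),"M":((293.4,184),(228.75,217),60,38),"S":((230,200.8),(275.75,178),51,28)}
for k,(t,s,h,r) in B.items():
    print(k,plane("top",t,36+h),plane("scene",s,36+h),tri([("top",t),("scene",s)]))
tiles=[]
for n in("top","scene"):
    im=cv2.imread(f"pics/{n}0.png");hsv=cv2.cvtColor(im,cv2.COLOR_BGR2HSV)
    m=((hsv[...,1]<50)&(hsv[...,2]>70)).astype(np.uint8)
    row=[]
    for k,(t,s,h,r) in B.items():
        p=t if n=="top" else s
        nn,l,st,ce=cv2.connectedComponentsWithStats(m)
        i=l[int(p[1])+4,int(p[0])];print(n,k,st[i],ce[i],plane(n,ce[i],36+h*.45))
        x,y=int(p[0])-15,int(p[1])-10
        g=im[y:y+30,x:x+30].mean(2);g=np.clip((g-g.min())/(g.max()-g.min()),0,1)*255
        row.append(cv2.resize(g.astype(np.uint8),(260,260),interpolation=cv2.INTER_CUBIC));print(n,k,"crop",x,y)
    tiles.append(np.hstack(row))
cv2.imwrite("pics/caps.png",np.vstack(tiles))
E
```

```text
L [674.2 -89.4 105. ] [677.7 -90.3 105. ] [675.7 -88.8 102. ]
M [ 533.3 -213.5   96. ] [ 538.7 -215.1   96. ] [ 534.8 -213.3   91.2]
S [483.5 -25.   87. ] [495.1 -25.5  87. ] [487.  -21.9  78.5]
top L [237 130  29  28 627] [251.1 143.8] [668.7 -86.1  67. ]
top L crop 237 128
top M [281 177  22  21 375] [291.6 187.1] [ 531.5 -210.5   63. ]
top M crop 278 174
top S [221 194  16  15 197] [228.8 201. ] [488.6 -19.4  59. ]
top S crop 215 190
scene L [ 285  220   37   35 1033] [303.  237.5] [682.4 -98.5  67. ]
scene L crop 290 214
scene M [215 214  28  27 584] [228.8 227.6] [ 542.5 -219.4   63. ]
scene M crop 213 207
scene S [267 175  18  20 257] [275.2 185.7] [495.7 -26.3  59. ]
scene S crop 260 168
```

View pics/caps.png

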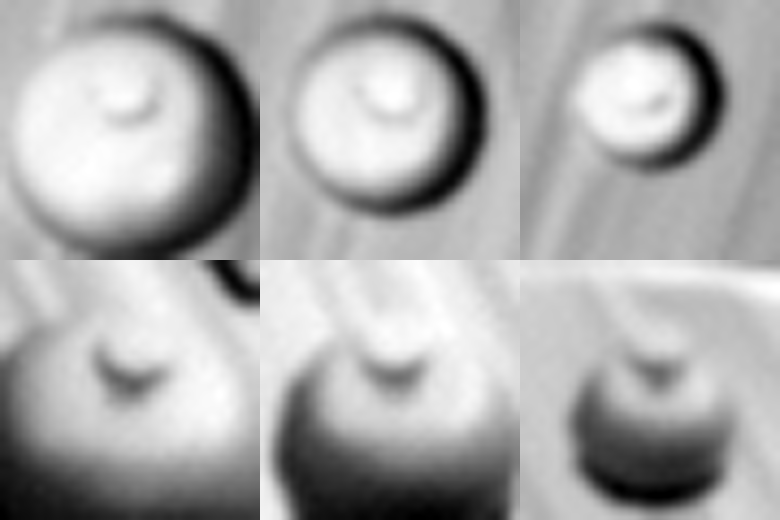

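```bash
python3 - <<'E'
from h import *
np.set_printoptions(precision=1,suppress=True)
B={"L":((251,138.1),(304.5,223.6),69,49),"M":((292.3,183.4),(228.1,216.9),60,38),"S":((229.5,198.2),(275.4,177.3),51,28)}
for k,(t,s,h,r) in B.items():
    print(k,plane("top",t,36+h),plane("scene",s,36+h),tri([("top",t),("scene",s)]))
for n,ctr in(("top",(257,180)),("scene",(270,228))):
    im=cv2.imread(f"pics/{n}0.png").astype(float);hsv=cv2.cvtColor(im.astype(np.uint8),cv2.COLOR_BGR2HSV)
    # disc rim: cast ray through its mask, fit circle on plane z=36
    m=((im[...,1]>130)&(im[...,2]>170)).astype(np.uint8)
    x0,y0,x1,y1=(180,100,336,255) if n=="top" else (175,155,365,305)
    mm=np.zeros_like(m);mm[y0:y1,x0:x1]=m[y0:y1,x0:x1]
    cs,_=cv2.findContours(mm,cv2.RETR_EXTERNAL,cv2.CHAIN_APPROX_NONE);c=max(cs,key=cv2.contourArea)
    P=np.array([plane(n,p[0],36)[:2] for p in cv2.convexHull(c).astype(float)])
    A=np.c_[P,np.ones(len(P))]
    w=np.ones(len(P),bool)
    for _ in range(4):
        q=np.linalg.lstsq(A[w],(P[w]**2).sum(1),rcond=None)[0];ce=q[:2]/2;R=np.sqrt(q[2]+ce@ce)
        e=np.hypot(*(P-ce).T)-R;w=abs(e)<1.5*e.std()+1
    print(n,"disc",ce,R,e.std(),w.sum(),len(P))
    g=cv2.GaussianBlur(hsv[...,1],(0,0),.7)
    for k,(t,s,h,r) in B.items():
        p=t if n=="top" else s
        b=plane(n,p,36+h);
        q=proj(n,[b[0],b[1],36+r*.5])
        m=((hsv[...,1]<75)).astype(np.uint8)
        l=cv2.connectedComponentsWithStats(m)[1];mk=(l==l[int(q[1]),int(q[0])]).astype(np.uint8)
        c=max(cv2.findContours(mk,cv2.RETR_EXTERNAL,cv2.CHAIN_APPROX_NONE)[0],key=cv2.contourArea)
        mec=cv2.fitEllipse(c);print(n,k,cv2.boundingRect(c),np.array(mec[0]),np.array(mec[1]),[plane(n,mec[0],z)[:2] for z in(40,50,60)])
E
```

```text
L [673.9 -86.4 105. ] [673.8 -90.7 105. ] [673.5 -87.7 103.1]
M [ 535.1 -210.3   96. ] [ 537.4 -216.2   96. ] [ 535.1 -212.3   91.7]
S [491.3 -23.4  87. ] [492.4 -24.4  87. ] [491.5 -23.4  85.8]
top disc [ 522.7 -108.7] 269.4166658322149 30.296418750857164 20 23
top L (237, 130, 30, 29) [251.1 143.9] [28.  28.9] [array([677.4, -85.7]), array([674. , -85.9]), array([670.6, -86.1])]
top M (280, 176, 24, 23) [291.5 187.2] [21.7 22.9] [array([ 536.6, -211.9]), array([ 534.2, -211.2]), array([ 531.9, -210.4])]
top S (221, 193, 17, 17) [228.8 201. ] [16.  16.3] [array([492.2, -18.2]), array([490.2, -18.9]), array([488.2, -19.6])]
scene disc [ 570.3 -108.8] 222.42602465882155 0.48522423484230354 52 52
scene L (284, 219, 39, 37) [303.1 237.3] [35.4 38. ] [array([667.7, -80.7]), array([673. , -87.1]), array([678.4, -93.5])]
scene M (215, 213, 29, 29) [228.9 227.3] [27.1 28.1] [array([ 525.6, -207.6]), array([ 532.7, -212.4]), array([ 539.9, -217.2])]
scene S (266, 175, 19, 21) [275.2 185.4] [17.7 19.6] [array([480. , -11.6]), array([487.7, -18.9]), array([495.5, -26.2])]
```

```bash
cat >g.py <<'E'
import sys,numpy as np
from cell import monitor,ctrl
from scipy.spatial.transform import Rotation as Ro
np.set_printoptions(precision=2,suppress=True)
s=monitor.state();R=Ro.from_euler("xyz",s["tool_rot"]).as_matrix()
print("t",s["t"],"pos",s["ee_pos"],"F",s["force"],"open",s["opening"],"tips",ctrl.tcp_to_tips);print(R)
# turn to make x exactly down, as tool-frame rotvec deg
ax=np.cross(R[:,0],[0,0,-1]);print("fix turn",np.degrees(R.T@ax))
for a in sys.argv[1:]:
    T=np.array(eval(a),float);d=R.T@(T-s["ee_pos"]);print(a,"tool shift",d,np.linalg.norm(d))
E
python3 g.py "(674,-88,240)"
```

```text
t 0.1 pos [ 196.7  -645.1   241.07] F [-0.27  0.19  0.29] open 85.45048813141035 tips 11.0
[[-0.    0.29 -0.96]
 [ 0.   -0.96 -0.29]
 [-1.   -0.   -0.  ]]
fix turn [ 0.   -0.02  0.12]
(674,-88,240) tool shift [   2.08 -393.77 -618.97] 733.6051465260989
```

apply_moves([
  [0, 0, 0, 0, 0, 0, 0],
  [0, 0, 0, 0, 0, 0, 0],
  [0, 0, 0, 0, 0, 0, 0],
  [0, 0, 0, 0, 0, 0, 0],
  [0, 0, 0, 0, 0, 0, 0],
  [0, 0, 0, 0, 0, 0, 0],
  [0, 0, 0, 0, 0, 0, 0],
  [0, 0, 0, 0, 0, 0, 0],
], force=40)

```text
t: 0.9
ee_pos: [196.7, -645.1, 241.1]
tool_rot: [-1.722, 1.569, 1.716]
force: [0.3, -0.6, 0.1]
opening: -0.1
```

```bash
python3 g.py "(674,-88,240)"
```

```text
t 0.9 pos [ 196.72 -645.1   241.09] F [ 0.29 -0.6   0.11] open -0.10079826999092761 tips 11.0
[[-0.    0.29 -0.96]
 [ 0.   -0.96 -0.29]
 [-1.   -0.   -0.  ]]
fix turn [ 0.   -0.02  0.12]
(674,-88,240) tool shift [   2.12 -393.76 -618.96] 733.5921976115535
```

apply_moves([
  [0, -14, -22, 0, 0, 0, 0],
  [0, -30, -50, 0, 0, 0, 0],
  [0, -52, -82, 0, 0, 0, 0],
  [0, -74, -116, 0, 0, 0, 0],
  [0, -96, -151, 0, 0, 0, 0],
  [0, -118, -186, 0, 0, 0, 0],
  [0, -140, -221, 0, 0, 0, 0],
  [0, -162, -256, 0, 0, 0, 0],
  [0, -184, -291, 0, 0, 0, 0],
  [0, -206, -326, 0, 0, 0, 0],
])

```text
t: 1.9
ee_pos: [449.4, -351.7, 241.9]
tool_rot: [-1.991, 1.569, 1.446]
force: [-0.2, -0.2, 0.5]
opening: 0.0
```

```bash
python3 g.py "(674,-88,200)"
```

```text
t 1.9 pos [ 449.44 -351.66  241.95] F [-0.16 -0.16  0.5 ] open 0.021110038277506637 tips 11.0
[[ 0.    0.29 -0.96]
 [ 0.   -0.96 -0.29]
 [-1.   -0.   -0.  ]]
fix turn [ 0.   -0.04  0.08]
(674,-88,200) tool shift [  42.4  -186.72 -291.62] 348.8581206079021
```

apply_moves([
  [0, -22, -35, 0, 0, 0, 0],
  [0, -44, -70, 0, 0, 0, 0],
  [0, -67, -105, 0, 0, 0, 0],
  [0, -90, -140, 0, 0, 0, 0],
  [0, -112, -175, 0, 0, 0, 0],
  [10, -135, -210, 0, 0, 0, 0],
  [20, -157, -245, 0, 0, 0, 0],
  [30, -175, -273, 0, 0, 0, 0],
  [42, -187, -292, 0, 0, 0, 0],
  [42, -187, -292, 0, 0, 0, 0],
])

```text
t: 2.9
ee_pos: [674.5, -84.8, 197.8]
tool_rot: [-1.08, 1.566, 2.361]
force: [-0.7, 0.3, -0.3]
opening: 0.0
```

```bash
python3 g.py "(674,-88,122)"; python3 - <<'E'
from h import *
from cell import monitor
for n in("scene","top"):
    im=optics.read_camera(n)[:,:,::-1].copy();cv2.imwrite(f"pics/{n}1.png",im)
    p=monitor.state()["ee_pos"];print(n,proj(n,p-[0,0,11]),proj(n,[674,-88,105]))
a=cv2.imread("pics/scene1.png")[140:300,200:360];b=cv2.imread("pics/top1.png")[80:240,180:340]
cv2.imwrite("pics/c1.png",np.hstack([cv2.resize(q,(400,400),interpolation=cv2.INTER_CUBIC) for q in(a,b)]))
E
```

```text
t 2.9 pos [674.47 -84.8  197.82] F [-0.65  0.27 -0.32] open 0.0034891306832987115 tips 11.0
[[-0.    0.29 -0.96]
 [ 0.   -0.96 -0.29]
 [-1.   -0.    0.  ]]
fix turn [0.   0.12 0.23]
(674,-88,122) tool shift [75.81  3.22  1.23] 75.89185962670552
scene [309.66748401 198.32937028] [305.35650406 223.12171225]
top [250.86745501 128.16343911] [251.53230606 138.07387407]
```

View pics/c1.png

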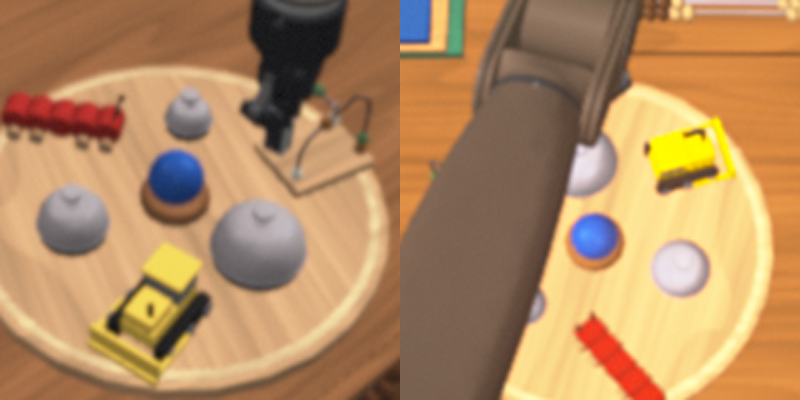

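The tip appears at scene pixel (311,199), against a projected (310,198). The calibration and the kinematics agree. I'll descend to just above the cap.

apply_moves([
  [10, 1, 1, 0, 0, 0, 0],
  [22, 3, 1, 0, 0, 0, 0],
  [38, 3, 1, 0, 0, 0, 0],
  [52, 3, 1, 0, 0, 0, 0],
  [64, 3, 1, 0, 0, 0, 0],
  [70, 3, 1, 0, 0, 0, 0],
  [70, 3, 1, 0, 0, 0, 0],
])

```text
t: 3.7
ee_pos: [673.1, -90.3, 128.1]
tool_rot: [-0.816, 1.566, 2.622]
force: [-0.2, -0.4, -0.5]
opening: -0.2
```

```bash
python3 g.py "(674,-88,116)"; python3 - <<'E'
from h import *
im=optics.read_camera("scene")[:,:,::-1].copy()
cv2.imwrite("pics/c2.png",cv2.resize(im[180:260,260:350],None,fx=7,fy=7,interpolation=cv2.INTER_CUBIC))
E
```

```text
t 3.7 pos [673.1  -90.28 128.05] F [-0.18 -0.38 -0.54] open -0.19111712159720703 tips 11.0
[[-0.    0.29 -0.96]
 [ 0.   -0.96 -0.29]
 [-1.   -0.    0.  ]]
fix turn [0.   0.17 0.18]
(674,-88,116) tool shift [12.06 -1.88 -1.56] 12.300244863242558
```

View pics/c2.png

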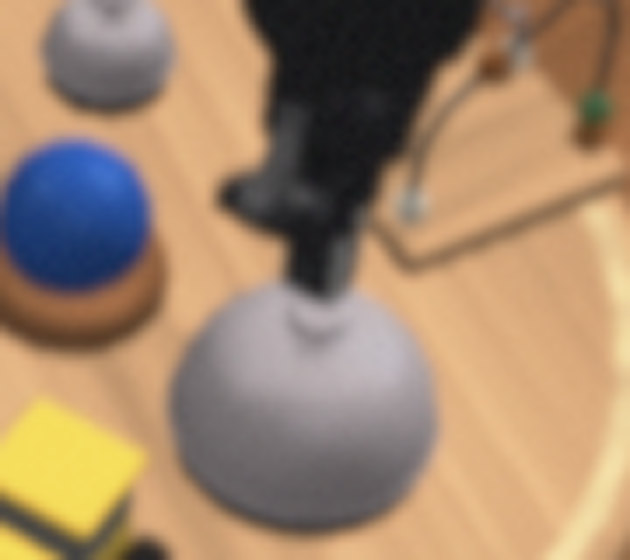

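apply_moves([
  [3, -2, -1.5, 0, 0, 0, 0],
  [6, -2, -1.5, 0, 0, 0, 0],
  [8, -2, -1.5, 0, 0, 0, 0],
  [10, -2, -1.5, 0, 0, 0, 0],
  [11, -2, -1.5, 0, 0, 0, 0],
  [12, -2, -1.5, 0, 0, 0, 0],
  [13, -2, -1.5, 0, 0, 0, 0],
  [13, -2, -1.5, 0, 0, 0, 0],
])

```text
t: 4.55
ee_pos: [674.6, -88.1, 116.2]
tool_rot: [-1.017, 1.568, 2.421]
force: [-0.1, -0.7, 0.3]
opening: 0.1
```

```bash
python3 g.py "(674,-88,112)"
```

```text
t 4.55 pos [674.6  -88.07 116.24] F [-0.12 -0.69  0.3 ] open 0.06806905878898843 tips 11.0
[[-0.    0.29 -0.96]
 [ 0.   -0.96 -0.29]
 [-1.   -0.    0.  ]]
fix turn [0.   0.08 0.12]
(674,-88,112) tool shift [ 4.24 -0.23  0.55] 4.286768386900315
```

apply_moves([
  [1, 0, 0, 0, 0, 0, 0],
  [2, 0, 0, 0, 0, 0, 0],
  [3, 0, 0, 0, 0, 0, 0],
  [3, 0, 0, 0, 0, 0, 0],
])

```text
t: 4.95
ee_pos: [674.7, -88.1, 113.7]
tool_rot: [-1.061, 1.569, 2.377]
force: [-0.9, -0.0, 3.4]
opening: 0.2
```

```bash
python3 g.py "(674,-88,112)"
```

```text
t 4.95 pos [674.72 -88.12 113.69] F [-0.92 -0.02  3.36] open 0.18511082464835357 tips 11.0
[[-0.    0.29 -0.96]
 [ 0.   -0.96 -0.29]
 [-1.   -0.    0.  ]]
fix turn [0.   0.06 0.11]
(674,-88,112) tool shift [ 1.69 -0.33  0.65] 1.8448355860116668
```

apply_moves([
  [1, 0, 0, 0, 0, 0, 0],
  [2, 0, 0, 0, 0, 0, 0],
  [2.5, 0, 0, 0, 0, 0, 0],
  [2.5, 0, 0, 0, 0, 0, 0],
])

```text
t: 5.35
ee_pos: [674.8, -88.1, 111.5]
tool_rot: [-1.04, 1.569, 2.398]
force: [-3.3, -0.3, 4.3]
opening: 0.1
```

```bash
python3 g.py "(674,-88,200)"
```

```text
t 5.35 pos [674.76 -88.1  111.51] F [-3.27 -0.31  4.27] open 0.09164365625548905 tips 11.0
[[-0.    0.29 -0.96]
 [ 0.   -0.96 -0.29]
 [-1.   -0.    0.  ]]
fix turn [0.   0.06 0.11]
(674,-88,200) tool shift [-88.49  -0.48   0.79] 88.49360031287671
```

```bash
python3 - <<'E'
from h import *
from cell import monitor
im=optics.read_camera("scene")[:,:,::-1].copy()
s=monitor.state();print(s["force"],s["torque"],s["ee_pos"])
cv2.imwrite("pics/c3.png",cv2.resize(im[180:260,260:350],None,fx=7,fy=7,interpolation=cv2.INTER_CUBIC))
E
```

```text
[-2.33944826  0.03342194  5.52591383] [0.12463068 0.44240386 0.00112412] [674.74648117 -88.0777     111.47815127]
```

View pics/c3.png

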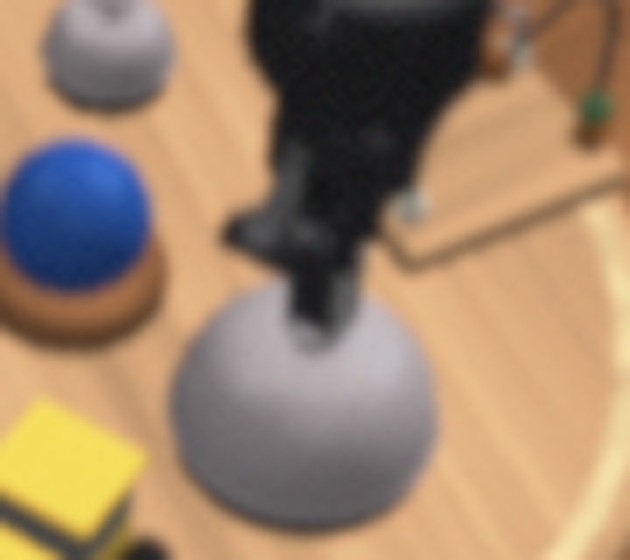

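The bell hasn't moved. Fz is 5.5 N and the tip is 4.7 mm past contact, so it rang. Now I'll lift straight up.

apply_moves([
  [-2, 0, 0.3, 0, 0, 0, 0],
  [-5, 0, 0.5, 0, 0, 0, 0],
  [-15, 0, 0.5, 0, 0, 0, 0],
  [-30, 0, 0.5, 0, 0, 0, 0],
  [-48, 0, 0, 0, 0, 0, 0],
  [-65, 0, 0, 0, 0, 0, 0],
  [-72, 0, 0, 0, 0, 0, 0],
])

```text
t: 6.1
ee_pos: [676.4, -88.6, 187.7]
tool_rot: [2.823, 1.567, -0.022]
force: [-0.1, 0.5, 0.7]
opening: 0.3
```

```bash
python3 g.py "(535.5,-212.5,180)"
```

```text
t 6.1 pos [676.38 -88.64 187.67] F [-0.06  0.49  0.66] open 0.2901208419611641 tips 11.0
[[ 0.    0.29 -0.96]
 [-0.   -0.96 -0.29]
 [-1.    0.   -0.  ]]
fix turn [ 0.   -0.21 -0.07]
(535.5,-212.5,180) tool shift [  7.13  77.24 170.97] 187.74084741619734
```

apply_moves([
  [0, 8, 18, 0, 0, 0, 0],
  [0, 18, 40, 0, 0, 0, 0],
  [0, 30, 66, 0, 0, 0, 0],
  [0, 42, 92, 0, 0, 0, 0],
  [0, 54, 118, 0, 0, 0, 0],
  [0, 64, 142, 0, 0, 0, 0],
  [3, 72, 160, 0, 0, 0, 0],
  [7, 77, 171, 0, 0, 0, 0],
  [7, 77, 171, 0, 0, 0, 0],
  [7, 77, 171, 0, 0, 0, 0],
])

```text
t: 7.1
ee_pos: [535.7, -212.1, 180.2]
tool_rot: [2.895, 1.567, 0.05]
force: [-0.0, 0.0, 0.3]
opening: 0.1
```

```bash
python3 g.py "(535.5,-212.5,118)"; python3 - <<'E'
from h import *
im=optics.read_camera("top")[:,:,::-1].copy()
cv2.imwrite("pics/c4.png",cv2.resize(im[105:255,180:335],None,fx=4,fy=4,interpolation=cv2.INTER_CUBIC))
E
```

```text
t 7.1 pos [ 535.66 -212.07  180.21] F [-0.02  0.01  0.28] open 0.08207434747433329 tips 11.0
[[ 0.    0.29 -0.96]
 [ 0.   -0.96 -0.29]
 [-1.    0.   -0.  ]]
fix turn [ 0.   -0.23 -0.06]
(535.5,-212.5,118) tool shift [62.21  0.3   0.53] 62.21065993975462
```

View pics/c4.png

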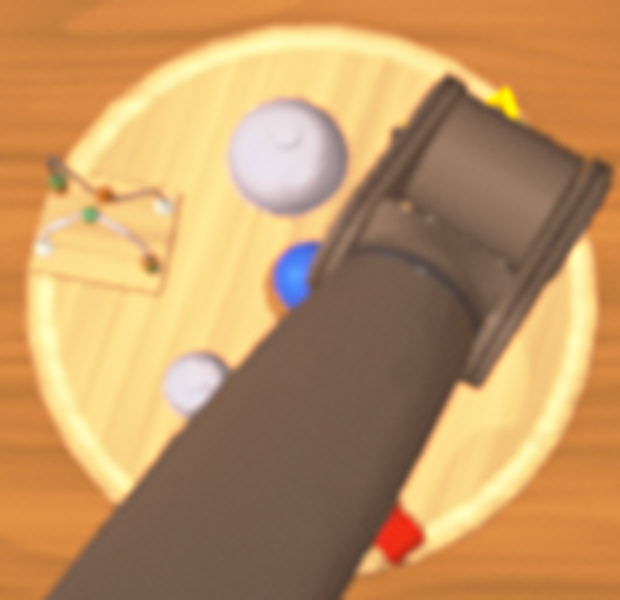

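The large bell's cap is up at crop (287,133), and the bell and maze are where they were. Next I'll descend over the medium bell.

apply_moves([
  [8, 0, 0, 0, 0, 0, 0],
  [20, 0, 0, 0, 0, 0, 0],
  [36, 0, 0, 0, 0, 0, 0],
  [50, 0, 0, 0, 0, 0, 0],
  [60, 0, 0, 0, 0, 0, 0],
  [62, 0, 0, 0, 0, 0, 0],
  [62, 0, 0, 0, 0, 0, 0],
])

```text
t: 7.85
ee_pos: [536.0, -211.8, 117.6]
tool_rot: [3.028, 1.567, 0.183]
force: [1.1, 0.1, -0.5]
opening: -0.2
```

```bash
python3 g.py "(535.5,-212.5,107)"; python3 - <<'E'
from h import *
im=optics.read_camera("scene")[:,:,::-1].copy()
cv2.imwrite("pics/c5.png",cv2.resize(im[175:255,185:285],None,fx=7,fy=7,interpolation=cv2.INTER_CUBIC))
E
```

```text
t 7.85 pos [ 536.   -211.78  117.6 ] F [ 1.14  0.11 -0.51] open -0.24832627229605814 tips 11.0
[[ 0.    0.29 -0.96]
 [ 0.   -0.96 -0.29]
 [-1.    0.   -0.  ]]
fix turn [ 0.   -0.19 -0.02]
(535.5,-212.5,107) tool shift [10.59  0.53  0.73] 10.631414667777523
```

View pics/c5.png

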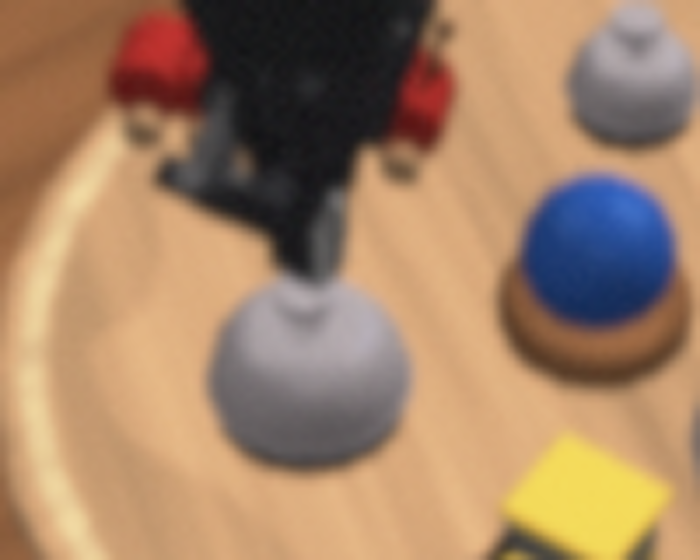

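The tip sits directly over the medium cap, at crop (305,285). Pressing.

apply_moves([
  [3, 1, 1, 0, 0, 0, 0],
  [6, 1, 1, 0, 0, 0, 0],
  [8.5, 1, 1, 0, 0, 0, 0],
  [10, 1, 1, 0, 0, 0, 0],
  [11, 1, 1, 0, 0, 0, 0],
  [12, 1, 1, 0, 0, 0, 0],
  [13, 1, 1, 0, 0, 0, 0],
  [13, 1, 1, 0, 0, 0, 0],
])

```text
t: 8.7
ee_pos: [535.9, -213.3, 105.6]
tool_rot: [2.805, 1.566, -0.04]
force: [-1.3, -0.3, 1.8]
opening: 0.4
```

```bash
python3 g.py "(535.5,-212.5,102.5)"
```

```text
t 8.7 pos [ 535.88 -213.32  105.65] F [-1.28 -0.26  1.79] open 0.4009953394263958 tips 11.0
[[ 0.    0.29 -0.96]
 [-0.   -0.96 -0.29]
 [-1.    0.   -0.  ]]
fix turn [ 0.   -0.25 -0.09]
(535.5,-212.5,102.5) tool shift [ 3.15 -0.9   0.14] 3.2772840522024675
```

```bash
cat >f.py <<'E'
from h import *
from cell import monitor
np.set_printoptions(precision=2,suppress=True)
F=[];
for i in range(4):
    im=optics.read_camera("scene");F.append(monitor.state()["force"])
s=monitor.state();print(s["t"],s["ee_pos"],np.array(F),np.mean(F,0),s["torque"])
cv2.imwrite("pics/last.png",im[:,:,::-1])
E
python3 f.py
```

```text
8.9 [ 535.97 -213.37  105.67] [[-0.96  0.87  2.36]
 [-0.39  0.69  1.95]
 [-0.48 -0.31  3.06]
 [-0.37  0.38  2.54]] [-0.55  0.41  2.48] [0.08 0.12 0.05]
```

apply_moves([
  [0.5, 0, 0.1, 0, 0, 0, 0],
  [1, 0, 0.15, 0, 0, 0, 0],
  [1.3, 0, 0.2, 0, 0, 0, 0],
  [1.3, 0, 0.2, 0, 0, 0, 0],
])

```text
t: 9.3
ee_pos: [536.0, -213.4, 104.5]
tool_rot: [2.793, 1.565, -0.051]
force: [-0.5, 1.3, 2.9]
opening: -0.0
```

```bash
python3 f.py
```

```text
9.5 [ 535.98 -213.4   104.52] [[-0.67 -0.05  3.08]
 [ 0.37  0.91  3.82]
 [ 0.18  0.9   3.68]
 [ 0.55  1.75  3.03]] [0.11 0.88 3.4 ] [0.18 0.   0.03]
```

apply_moves([
  [0.7, -0.1, 0, 0, 0, 0, 0],
  [1.4, -0.15, 0.05, 0, 0, 0, 0],
  [1.8, -0.2, 0.1, 0, 0, 0, 0],
  [1.8, -0.2, 0.1, 0, 0, 0, 0],
])

```text
t: 9.9
ee_pos: [536.0, -213.4, 102.9]
tool_rot: [2.737, 1.565, -0.108]
force: [-0.9, 1.1, 4.6]
opening: -0.1
```

```bash
python3 f.py
```

```text
10.1 [ 535.98 -213.38  102.92] [[-0.38  1.5   5.23]
 [-0.5   0.83  4.11]
 [-0.9   0.34  4.18]
 [-0.16  0.53  4.45]] [-0.48  0.8   4.49] [0.1  0.02 0.06]
```

Mean Fz is 4.5 N, about 4 mm of travel, so the medium bell rang. Lifting.

apply_moves([
  [-2, 0, 0.1, 0, 0, 0, 0],
  [-5, 0, 0, 0, 0, 0, 0],
  [-15, 0, 0, 0, 0, 0, 0],
  [-30, 0, 0, 0, 0, 0, 0],
  [-48, 0, 0, 0, 0, 0, 0],
  [-65, 0, 0, 0, 0, 0, 0],
  [-77, 0, 0, 0, 0, 0, 0],
])

```text
t: 10.8
ee_pos: [536.0, -213.7, 182.3]
tool_rot: [2.587, 1.563, -0.257]
force: [-0.6, 0.9, -0.8]
opening: 0.1
```

```bash
python3 g.py "(491,-22,180)"
```

```text
t 10.8 pos [ 535.98 -213.7   182.26] F [-0.56  0.93 -0.77] open 0.1315975428488373 tips 11.0
[[ 0.01  0.29 -0.96]
 [-0.   -0.96 -0.29]
 [-1.    0.   -0.01]]
fix turn [ 0.   -0.39 -0.24]
(491,-22,180) tool shift [   1.51 -196.48  -13.09] 196.92039620702548
```

apply_moves([
  [0, -20, -1, 0, 0, 0, 0],
  [0, -44, -3, 0, 0, 0, 0],
  [0, -70, -5, 0, 0, 0, 0],
  [0, -96, -6, 0, -0.2, -0.1, 0],
  [0, -122, -8, 0, -0.4, -0.2, 0],
  [0, -148, -10, 0, -0.4, -0.2, 0],
  [0, -172, -11, 0, -0.4, -0.2, 0],
  [1, -188, -13, 0, -0.4, -0.2, 0],
  [1, -196, -13, 0, -0.4, -0.2, 0],
  [1, -196, -13, 0, -0.4, -0.2, 0],
])

```text
t: 11.8
ee_pos: [490.5, -21.5, 180.2]
tool_rot: [0.802, 1.57, -2.041]
force: [0.6, -0.4, -0.6]
opening: -0.1
```

```bash
python3 g.py "(491,-22,110)"; python3 f.py; python3 - <<'E'
from h import *
im=cv2.imread("pics/last.png")
cv2.imwrite("pics/c6.png",cv2.resize(im[155:300,180:360],None,fx=4,fy=4,interpolation=cv2.INTER_CUBIC))
E
```

```text
t 11.8 pos [490.55 -21.53 180.23] F [ 0.62 -0.41 -0.59] open -0.08374686153304353 tips 11.0
[[-0.    0.29 -0.96]
 [-0.   -0.96 -0.29]
 [-1.    0.    0.  ]]
fix turn [ 0.    0.03 -0.04]
(491,-22,110) tool shift [70.23  0.54 -0.34] 70.23509619183338
12.0 [491.34 -23.21 180.61] [[ 0.4   0.18 -0.57]
 [ 0.18  0.   -0.54]
 [ 0.83 -0.55 -0.72]
 [ 0.98  0.19  0.11]] [ 0.6  -0.04 -0.43] [ 0.03 -0.03  0.02]
```

View pics/c6.png

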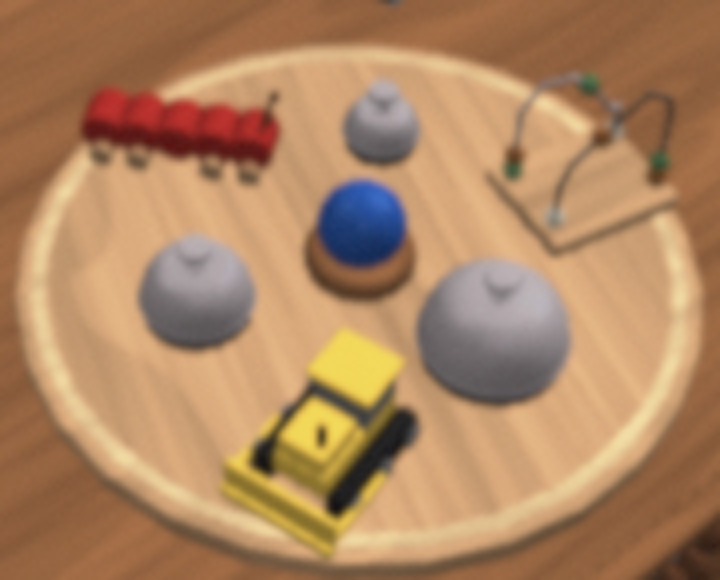

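Nothing on the disc has moved since the first image, and both caps are back up. Descending over the small bell.

```bash
python3 g.py "(491,-22,110)"; python3 - <<'E'
from h import *
print(proj("scene",[491.3,-23.2,169.6]))
E
```

```text
t 12.0 pos [491.34 -23.21 180.61] F [0.98 0.19 0.11] open 0.006923095514301742 tips 11.0
[[ 0.    0.29 -0.96]
 [-0.   -0.96 -0.29]
 [-1.    0.   -0.  ]]
fix turn [ 0.   -0.   -0.07]
(491,-22,110) tool shift [70.61 -1.34 -0.02] 70.61829652469578
[276.97213029 153.28319936]
```

View pics/last.png

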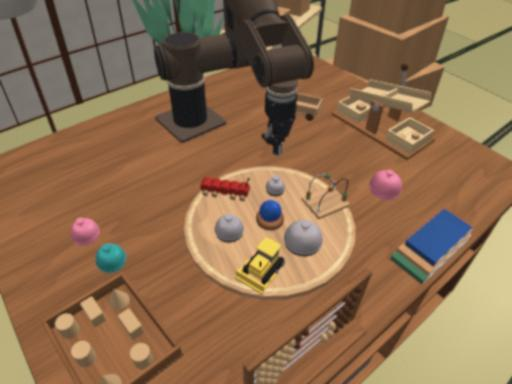

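Tip at pixel (278,153), as projected.

apply_moves([
  [8, 0, 0, 0, 0, 0, 0],
  [20, -1, 0, 0, 0, 0, 0],
  [36, -1, 0, 0, 0, 0, 0],
  [52, -1, 0, 0, 0, 0, 0],
  [64, -1, 0, 0, 0, 0, 0],
  [70, -1, 0, 0, 0, 0, 0],
  [70, -1, 0, 0, 0, 0, 0],
  [70, -1, 0, 0, 0, 0, 0],
])

```text
t: 12.8
ee_pos: [491.4, -22.5, 110.9]
tool_rot: [1.89, 1.569, -0.956]
force: [0.3, -0.2, 0.3]
opening: -0.1
```

```bash
python3 f.py; python3 g.py "(491,-22,98)"; python3 - <<'E'
from h import *
im=cv2.imread("pics/last.png")
cv2.imwrite("pics/c7.png",cv2.resize(im[135:215,230:320],None,fx=7,fy=7,interpolation=cv2.INTER_CUBIC))
E
```

```text
13.0 [491.62 -22.45 111.41] [[ 0.35 -0.33 -0.43]
 [ 1.33 -0.23  0.66]
 [-0.24  0.25  0.52]
 [-0.14 -0.27  0.51]] [ 0.32 -0.14  0.31] [ 0.02  0.01 -0.01]
t 13.0 pos [491.62 -22.45 111.41] F [-0.14 -0.27  0.51] open -0.0323986192405617 tips 11.0
[[ 0.    0.29 -0.96]
 [-0.   -0.96 -0.29]
 [-1.    0.   -0.  ]]
fix turn [ 0.   -0.08 -0.11]
(491,-22,98) tool shift [13.41 -0.63  0.48] 13.428674534997244
```

View pics/c7.png

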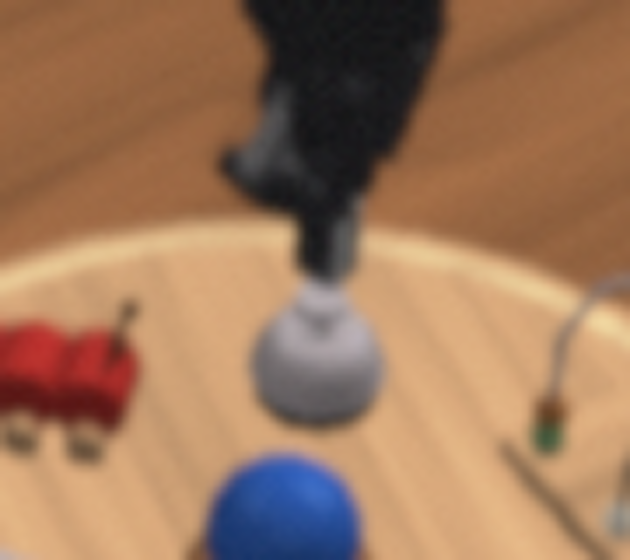

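The tip sits over the small cap, at crop (322,295). Pressing.

apply_moves([
  [3, -0.3, 0.5, 0, 0, 0, 0],
  [6, -0.5, 0.5, 0, 0, 0, 0],
  [9, -0.5, 0.5, 0, 0, 0, 0],
  [11, -0.5, 0.5, 0, 0, 0, 0],
  [12, -0.5, 0.5, 0, 0, 0, 0],
  [13, -0.5, 0.5, 0, 0, 0, 0],
  [14, -0.5, 0.5, 0, 0, 0, 0],
  [14, -0.5, 0.5, 0, 0, 0, 0],
])

```text
t: 13.8
ee_pos: [491.1, -22.1, 97.5]
tool_rot: [2.171, 1.568, -0.674]
force: [-0.8, -0.6, 0.9]
opening: -0.1
```

```bash
python3 f.py
```

```text
14.0 [491.07 -22.13  97.59] [[-0.68  0.31  1.53]
 [-1.67  0.83  0.53]
 [-1.34  0.    1.29]
 [-1.45  0.52  1.53]] [-1.29  0.42  1.22] [ 0.05  0.14 -0.01]
```

apply_moves([
  [0.3, 0, 0.2, 0, 0, 0, 0],
  [0.8, 0, 0.3, 0, 0, 0, 0],
  [1.3, 0, 0.4, 0, 0, 0, 0],
  [1.5, 0, 0.4, 0, 0, 0, 0],
])

```text
t: 14.4
ee_pos: [491.0, -22.2, 96.3]
tool_rot: [2.399, 1.568, -0.446]
force: [0.5, 0.8, 3.4]
opening: 0.2
```

```bash
python3 f.py
```

```text
14.6 [490.92 -22.23  96.25] [[ 0.05  1.05  2.81]
 [ 0.11  1.06  2.53]
 [-0.64  0.99  2.76]
 [ 0.67  1.72  2.88]] [0.05 1.21 2.74] [ 0.16 -0.03  0.01]
```

apply_moves([
  [0.3, -0.2, 0, 0, 0, 0, 0],
  [0.8, -0.3, 0.1, 0, 0, 0, 0],
  [1.2, -0.3, 0.15, 0, 0, 0, 0],
  [1.4, -0.3, 0.15, 0, 0, 0, 0],
])

```text
t: 15.0
ee_pos: [490.9, -22.2, 95.1]
tool_rot: [2.296, 1.567, -0.55]
force: [-0.1, -0.6, 3.4]
opening: -0.0
```

```bash
python3 f.py
```

```text
15.2 [490.92 -22.16  95.06] [[ 0.17 -0.47  3.94]
 [-0.33 -1.21  4.11]
 [ 0.37 -0.13  3.52]
 [-0.28  0.29  2.88]] [-0.02 -0.38  3.61] [-0.1 -0.  -0. ]
```

About 2.9 mm down now. I'll go a little further.

apply_moves([
  [0.5, 0, 0.05, 0, 0, 0, 0],
  [1, 0, 0.1, 0, 0, 0, 0],
  [1.6, 0, 0.15, 0, 0, 0, 0],
  [1.7, 0, 0.15, 0, 0, 0, 0],
])

```text
t: 15.6
ee_pos: [490.9, -22.2, 93.5]
tool_rot: [2.357, 1.567, -0.488]
force: [-0.4, 0.5, 4.9]
opening: 0.2
```

```bash
python3 f.py
```

```text
15.8 [490.91 -22.2   93.48] [[ 0.06 -0.36  4.59]
 [ 0.31  0.12  4.97]
 [-0.11 -0.21  4.78]
 [-0.35  0.36  5.37]] [-0.02 -0.02  4.93] [0.06 0.03 0.05]
```

Mean Fz is 4.9 N, about 4.4 mm of travel, with almost no side force, so the small bell rang. Lifting clear.

apply_moves([
  [-2, 0, 0, 0, 0, 0, 0],
  [-5, 0, 0, 0, 0, 0, 0],
  [-15, 0, 0, 0, 0, 0, 0],
  [-30, 0, 0, 0, 0, 0, 0],
  [-50, 0, 0, 0, 0, 0, 0],
  [-75, 0, 0, 0, 0, 0, 0],
  [-100, 0, 0, 0, 0, 0, 0],
  [-125, 0, 0, 0, 0, 0, 0],
  [-140, 0, 0, 0, 0, 0, 0],
  [-140, 0, 0, 0, 0, 0, 0],
])

```text
t: 16.8
ee_pos: [491.4, -22.2, 235.9]
tool_rot: [2.47, 1.563, -0.375]
force: [1.0, -0.5, 0.7]
opening: -0.0
```

```bash
python3 f.py; python3 - <<'E'
from h import *
a=cv2.imread("pics/scene0.png");b=cv2.imread("pics/last.png")
d=cv2.absdiff(a,b)[165:300,183:358].max(2);print(d.max(),d.mean(),(d>40).sum(),np.argwhere(d>40)[:8]+[165,183])
cv2.imwrite("pics/c8.png",cv2.resize(b[155:300,180:360],None,fx=4,fy=4,interpolation=cv2.INTER_CUBIC))
E
```

```text
17.0 [489.42 -21.71 231.56] [[-0.32 -0.04 -0.69]
 [-0.08 -0.07  0.01]
 [ 0.41 -0.15 -0.63]
 [-0.38 -0.85 -0.19]] [-0.09 -0.28 -0.37] [-0.03  0.01 -0.06]
30 2.224804232804233 0 []
```

View pics/c8.png

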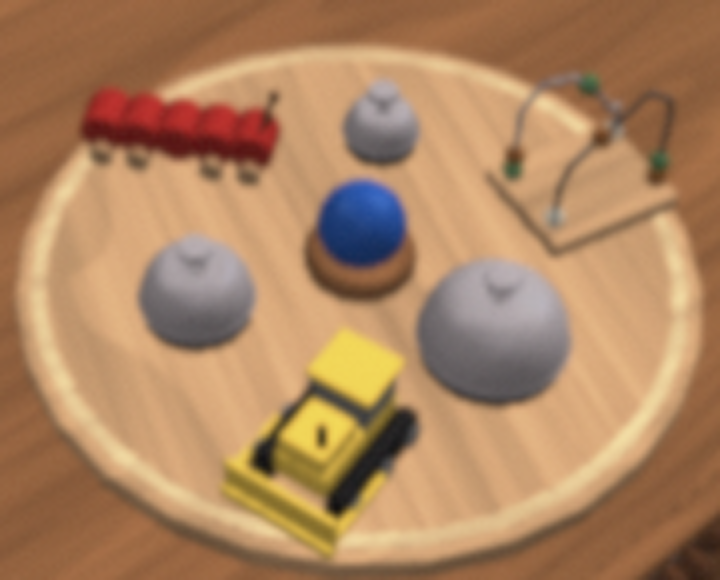

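The final picture matches the first with no significant pixel difference, all the buttons are up and the hand is clear.

```bash
python3 -c "
from cell import ctrl
print(ctrl.job_done())"
```

```text
the job is handed in; nothing more can be done
None
```

I pressed the three nickel bells with the closed fingertips in the order large, medium, small, lifting clear after each one, and handed the job in at about 17 s of the 43 s allowed.

| Bell | Force at the bottom of the press | Button travel (rings past 3 mm) |
|---|---|---|
| Large | about 5 N (two readings: 4.3 and 5.5 N) | about 4.7 mm |
| Medium | about 4.5 N | about 4 mm |
| Small | about 4.9 N | about 4.4 mm |

Nothing reports a ring directly, so I inferred each one from the force and the travel.

**Final checks:** The last scene picture shows all three buttons back up. No pixel over the disc differs from the first picture by more than 30 grey levels, so I saw no shift of the bells, toys or turntable. The hand ended about 135 mm above the small bell's button, with the wrist force near zero.

**Side force:** There was some sideways friction while pressing: about 2.5–3 N on the large bell, pointing nearly straight out from the turntable's centre, and up to about 1.3 N on the other two. The worst single reading, on the medium bell, works out to about 0.12 N m about the turntable's axis, just over its roughly 0.1 N m limit, but the averaged readings stayed at or just under it. I corrected for this while pressing, and the pictures show no turning.

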